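# Blow the dust out of a candle jar

### The job

First swing the black-knobbed air lever on the jar blow-out station all the way over to its other stop. Then take the tall upturned jar from the drying tray, set it mouth down and upright over the middle of the station's nozzle, and with the jar push the sprung plate down until its top is level with the tops of the two guide posts (10 mm down, half its travel). Keep it there for at least three seconds and finish while still gripping the jar and holding the plate down at that level; leave the short jars standing where they are.

Things in the scene. Friction and masses are not known exactly. Their poses are not given: they have to be found in the camera images.
- tall_jar: The taller of the four upturned amber glass candle jars on the drying tray: round, 60 mm in diameter, 95 mm high, mouth down, about 0.2 kg. Origin: centre of the mouth's rim, at the jar's underside; z points up to the closed end, which is 95 mm above. The lowest 14 mm are a narrower neck (54 mm outside, 48 mm inside). It is hollow, 89 mm deep. Best gripped round its body 25 to 40 mm below the closed end.
- short_jar0: One of three short amber jars, upturned like the tall one: 60 mm in diameter, 65 mm high, origin at the centre of the underside. Leave it standing where it is (not shifted by 30 mm or more, not tipped).
- short_jar1: One of three short amber jars, upturned like the tall one: 60 mm in diameter, 65 mm high, origin at the centre of the underside. Leave it standing where it is (not shifted by 30 mm or more, not tipped).
- short_jar2: One of three short amber jars, upturned like the tall one: 60 mm in diameter, 65 mm high, origin at the centre of the underside. Leave it standing where it is (not shifted by 30 mm or more, not tipped).
- tray: Aluminium drying tray, 260 x 260 mm, fixed to the table: floor 4 to 5 mm thick, rim 14 mm high. Origin: centre of the underside. The four jars stand on its floor in a square, 130 mm apart centre to centre (give or take 20 mm).
- station: Jar blow-out station, fixed to the table at some yaw: a steel base 160 mm (its x) by 250 mm (its y) and 30 mm high, origin at the centre of its underside. The nozzle stands up through the sprung plate at its x = 0, y = -60 mm. The air lever is on it at x = 0, y = +75 mm. Two fixed round guide posts (12 mm in diameter, tops 54 mm above the table) flank the plate at its x = -56 and +56 mm, y = -60 mm.
- nozzle_tip (a point): Top end of the fixed upright nozzle tube, 10 mm in diameter, 92 mm above the table: 28 mm above the plate's top when the plate is up. The jar's mouth goes down over it.
- treadle_top (a point): Centre of the top face of the sprung square plate (84 x 84 mm, 6 mm thick, with a 17 mm hole through which the nozzle passes); it goes up and down with the plate: 64 mm above the table when up, 54 mm at the level wanted (level with the guide posts), 44 mm at the bottom stop.
- treadle (a joint): How far the sprung plate is pressed down, in m: 0 is up, 0.010 the level wanted (0.007 to 0.013 is good), 0.020 the bottom stop. The spring needs about 3 N to start, about 6 N at 0.010 and 9 N at the bottom, and pushes the plate up again when let go.
- air_lever (a joint): Angle of the air lever in rad: 0 is shut, when it leans 0.5 rad from upright to the station's -x side; 1.0 is fully open, when it leans 0.5 rad to the station's +x side (above 0.85 counts as fully over). It stays where it is left; a sideways push of a few newtons near its tip moves it.
- air_lever_tip (a point): Centre of the black ball (26 mm in diameter) at the end of the air lever, a steel rod 10 mm thick. It swings in the station's x-z plane about a hinge 52 mm above the table, 70 mm from the ball's centre; the ball's centre is 113 mm above the table at both stops, 122 mm halfway.
Mind the look-alikes: they are no part of the job. What is shaped like the tall_jar but blue or red is not meant.

How it is judged (in metres and radians):
On the way, in this order (a step that is already met when the one before it is completed fails the run):
1. the air lever is swung fully over (value of joint air_lever above 0.85 rad), for 0.1 s.
2. the tall jar is lifted off the tray (height (world z) of tall_jar above 0.07 m and contact force between the fingers and tall_jar above 1 N), for 0.1 s.
3. the gripped jar stands upright over the nozzle and keeps the plate 7 to 13 mm down (value of joint treadle between 0.007 and 0.013 m and horizontal distance between tall_jar and nozzle_tip below 0.013 m and z of tall_jar in the frame of treadle_top between -0.004 and 0.004 m and angle between tall_jar's own z axis and vertical below 0.12 rad and contact force between the fingers and tall_jar above 2 N and value of joint air_lever above 0.85 rad), for 2.5 s.
At the end, for the whole second after the job is handed in: The program has finished while holding: the tall jar, gripped, upright within 0.12 rad and within 13 mm of the nozzle's axis, stands on the sprung plate and keeps it still, 7 to 13 mm down; the air lever is fully over (above 0.85 rad); the short jars stand where they were (all of step 3 and velocity of joint treadle between -0.01 and 0.01 m/s); the arm keeps its last pose, push and grip.
It fails at once if a short jar is shifted by 30 mm or tipped (distance of any of short_jar0, short_jar1, short_jar2 from where it was at the start of the episode above 0.03 m or angle between any of short_jar0, short_jar1, short_jar2's own z axis and vertical above 0.4 rad).
It also fails if it takes over 56 s, if anything falls off the work surface, if the arm or the gripper's body presses on something with over 40 N, if the wrist force passes 120 N, or if a joint passes its speed limit or range.

### The arm

A 7-joint arm with a two-finger parallel gripper is mounted at the origin on the work surface. World frame = base frame: x ahead of the robot, y to its left, z up, the work surface at z = 0. Lengths are in m, angles in degrees, forces in N, time in s.
With the tool pointing down it reaches from about 0.4 to 0.875 m from the base axis. Payload 19.3 kg.
Tool frame: the origin (TCP) lies where the fingers leave the gripper's body, on its centre line; the fingertips stand 73 mm ahead of it and the grasp point (between the pads) lies 54 mm ahead of it; z points along the fingers, y is the line along which they close (so a half turn about z gives the same grasp; the last joint's range is limited). The gripper opens to 85 mm and grips with 20 to 120 N. Pads are 22 mm wide; open, the fingers measure 114 mm over their backs; the gripper's body (76 mm by 85 mm) begins 54 mm behind the grasp point. The pads swing forward as they close: fully open they stand 13 mm farther back than shut.
Start: joints at [-4.022, 29.874, -2.08, 91.645, 1.215, 58.505, -6.463], TCP at [0.625, -0, 0.304] pointing down, gripper open.
Joint ranges: [-166.77, 166.77], [-17.47, 122.26], [-85.68, 81.53], [9.62, 139.38], [-72.42, 252.41], [9.2, 110.78], [-144.41, 144.41]. Speed limits (degrees/s): [108.29, 108.29, 136.94, 136.94, 172.46, 172.46, 172.46].

### API

Orientations are given as a 3x3 rotation matrix whose columns are the frame's x, y, z axes.
In Python, from bench import manip gives the robot as it stands. The module is installed in compiled form; this text tells all that it offers.
- The arm moves only by the shell command python3 -m creep 'ROWS' [FORCE]. ROWS is JSON, a list of rows, each a list of 3 entries, a list of its own where there are three numbers: the opening, from 0 (shut) to 1 (fully open), then the shift along the tool's x, y, z in mm, then the turn, a rotation vector about the tool's x, y, z in rad. A call has 1 to 12 rows; each row is the pose to reach, as a shift and turn from the pose commanded when the call began, along the tool's axes at that moment; what a row does not reach only later rows make up. A row lasts 1/10 s, in which the tool goes at most 50 mm and 8.59 degrees, less where a joint would pass 70% of its speed; a pose out of reach is approached as far as the arm can. A call with a gripper value outside its range is refused whole. The fingers move at their own pace and stop on an object; FORCE is the grip in N (left out, the last holds). Time passes only in rows, so rows that repeat a pose let the fingers close. It gives the time, the measured TCP pose, the force, the opening and the grip force at its end, in the units of the state.
- manip.get_obs(): the state, without advancing time (a new reading comes with each control period).
- manip.grab_frame(name): name is "scene" or "side" or "wrist"; returns (picture, depth): 480x640x3 uint8, red, green, blue; 480x640 float32, m along the optical axis (not along the pixel's ray), 0 where there is no reading.
- manip.calibration(name): a dict with "intrinsics" (3x3 intrinsics, pixels), "k1" (the pictures are not rectified: a ray, as slopes to the right and down, at radius r is drawn at 1 + k1 r^2 times it, then the intrinsics apply), "extrinsics" (4x4, takes a point from camera to world coordinates); the wrist camera has in their place "T_tool_cam" (4x4, takes a point from camera to tool coordinates, whose origin is the TCP and whose axes are the flange's). Camera axes: x right, y down, z forward; pixel columns grow to the right and rows downward; lengths in m; the calibration is good to about 2 mm. A picture is of the moment at which its call begins: read the wrist's pose just before it. calibration takes no time and is no camera call.
- manip.sign_off(): hands the job in; it is judged then, once.
The state is a dict: "time": time; "joint_positions": joint angles; "dq": joint speeds; "effort": joint torques, N m; "tool_pos": TCP position; "orientation": TCP orientation; "force": force on the tool from outside, world axes, zero at the start; "ft_torque": the same for the moment, N m; "opening": finger opening in m; "finger_force": force on a finger pad.
Only numpy, scipy, OpenCV 4.12 (cv2) and the standard library are available. Lean on these libraries where they do the work, as an engineer would, in place of code of your own. Each camera call takes 0.05 s, during which the arm holds its last target. There are 200 camera calls.

## Working session

There is one attempt and no reset: what is moved stays moved. The work goes in short steps, Python scripts to look and compute and a shell command to move; the robot and the scene stay as the last step left them, time stands still between calls to the robot, and variables do not carry over. Pictures are saved under pics/ and viewed, at most 10 in all, crops included, and the job is handed in when it is done.

```bash
mkdir -p pics
cat > h.py <<'E'
import numpy as np, cv2
from bench import manip
def cap(name,fn=None):
    o=manip.get_obs(); im,d=manip.grab_frame(name); c=manip.calibration(name)
    if name=="wrist":
        T=np.eye(4); T[:3,:3]=np.array(o["orientation"]).reshape(3,3); T[:3,3]=o["tool_pos"]; E=T@np.array(c["T_tool_cam"])
    else: E=np.array(c["extrinsics"])
    K=np.array(c["intrinsics"],float); k1=float(c["k1"])
    if fn: cv2.imwrite(fn,im[:,:,::-1])
    H,W=d.shape
    u,v=np.meshgrid(np.arange(W),np.arange(H))
    # invert x_d = x(1+k1 r^2)
    xd=(u-K[0,2])/K[0,0]; yd=(v-K[1,2])/K[1,1]; x,y=xd.copy(),yd.copy()
    for _ in range(10):
        s=1+k1*(x*x+y*y); x=xd/s; y=yd/s
    P=np.stack([x*d,y*d,d],-1)@E[:3,:3].T+E[:3,3]
    P[d<=0]=np.nan
    return im,P,o,E
E
python3 - <<'E'
from h import *
o=manip.get_obs();print({k:np.round(v,3).tolist() for k,v in o.items()})
a,P,_,E=cap("scene","pics/scene.png");np.savez("scene.npz",im=a,P=P);print(E[:3,3])
b,P,_,E=cap("side","pics/side.png");np.savez("side.npz",im=b,P=P);print(E[:3,3])
E
```

```text
{'time': 0.0, 'joint_positions': [-4.022, 29.91, -2.082, 91.672, 1.216, 58.505, -6.463], 'dq': [-0.041, -0.034, -0.001, 0.038, 0.082, -0.053, 0.044], 'effort': [-0.004, -92.711, 1.978, -36.993, 0.018, 0.008, -0.0], 'tool_pos': [0.625, -0.0, 0.303], 'orientation': [[0.0, 1.0, -0.001], [1.0, -0.0, -0.0], [-0.0, -0.001, -1.0]], 'force': [-0.642, -0.229, 0.169], 'ft_torque': [-0.081, 0.086, -0.016], 'finger_force': 0.0, 'opening': 0.085}
[0.92004291 0.50585722 0.68587632]
[-0.07180465  0.7018038   0.65174227]
```

View pics/scene.png

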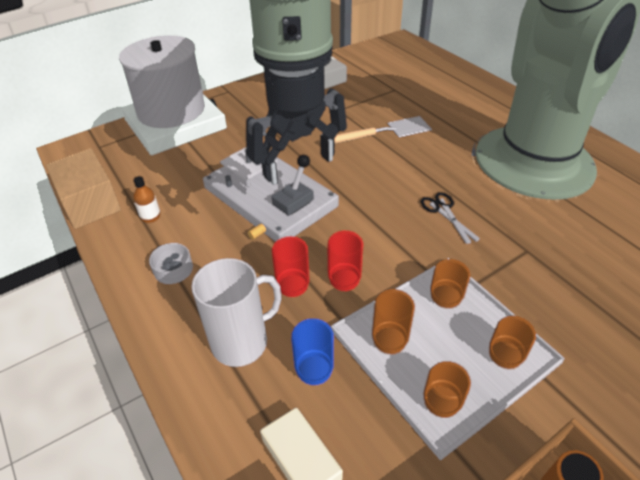

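View pics/side.png

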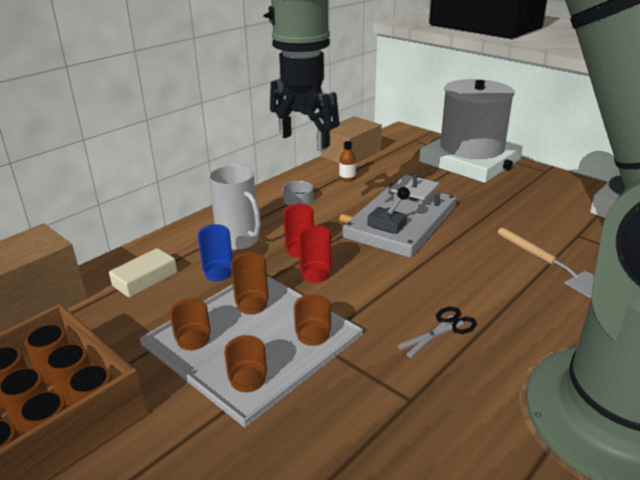

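The scene view shows four amber jars. The tall one is at (392,322); the short ones are at (449,283), (512,341) and (447,389). The look-alikes are the blue jar (314,350), the red jars (291,266) and (345,260), and an amber bottle (147,200). I choose (392,322), which is (250,282) in the side view. The station is at (270,190), with the lever ball at (303,160) in the scene view and (403,193) in the side view.

Run:
```python
from h import *
def circ(p):
    A=np.c_[2*p,np.ones(len(p))];s=np.linalg.lstsq(A,(p**2).sum(1),rcond=None)[0];return s[:2],np.sqrt(s[2]+s[:2]@s[:2])
for nm in("scene","side"):
    f=np.load(nm+".npz");im,P=f["im"],f["P"];print(nm)
    hsv=cv2.cvtColor(im,cv2.COLOR_RGB2HSV)
    m=((hsv[...,0]>5)&(hsv[...,0]<18)&(hsv[...,1]>190)&(P[...,2]>.02)&(P[...,2]<.2)).astype(np.uint8)
    n,l,s,c=cv2.connectedComponentsWithStats(m)
    for i in range(1,n):
        if s[i,4]>300:
            p=P[l==i];z=np.nanpercentile(p[:,2],98);t=p[(p[:,2]>z-.006)]
            b=p[(p[:,2]<z-.012)]
            print(c[i].round(),s[i,4],"z98",z.round(4),"top mid",((t.min(0)+t.max(0))/2).round(4),"fit",[np.round(x,4) for x in circ(b[:,:2])])
    # station
    g=(hsv[...,1]<60)&(abs(P[...,2]-.03)<.004)
    box=np.zeros(g.shape,bool)
    if nm=="scene": box[140:245,195:345]=1
    else: box[165:260,335:465]=1
    p=P[g&box][:,:2]; r=cv2.minAreaRect((p*1000).astype(np.float32)); print("rect",r,len(p)); 
    for lo,hi in((.05,.07),(.07,.1),(.1,.14)):
        q=P[box&(P[...,2]>lo)&(P[...,2]<hi)]; print(lo,len(q),np.nanmedian(q,0).round(4) if len(q) else 0)
    dk=box&(im.max(2)<50)&(P[...,2]>.098)&(P[...,2]<.135); q=P[dk]; print("ball",len(q),q.min(0) if len(q) else 0,q.max(0) if len(q) else 0,np.argwhere(dk).mean(0) if len(q) else 0)
    x=im[100:260,190:350] if nm=="scene" else im[150:270,330:470]
    x2=im[230:420,270:460] if nm=="scene" else im[230:330,200:300]
    x=cv2.resize(x,(400,400));x2=cv2.resize(x2,(400,400))
    cv2.imwrite(f"pics/crop_{nm}.png",np.hstack([x,x2])[:,:,::-1])
```

```text
scene
rect ((566.6024780273438, -235.09979248046875), (161.64393615722656, 251.41131591796875), 11.237728118896484) 3749
0.05 1343 [ 0.5801 -0.2503  0.063 ]
0.07 539 [ 0.5839 -0.0118  0.0961]
0.1 152 [ 0.5245 -0.1634  0.1197]
ball 88 [ 0.51459897 -0.17262416  0.11201249] [ 0.53221901 -0.15564092  0.12745693] [160.61363636 302.93181818]
side
[250. 279.] 1497 z98 0.1006 top mid [0.5839 0.1849 0.0981] fit [array([0.5825, 0.1854]), np.float64(0.027)]
[312. 316.] 1224 z98 0.0709 top mid [0.4459 0.1719 0.0684] fit [array([0.4487, 0.1715]), np.float64(0.0286)]
[190. 320.] 1239 z98 0.0706 top mid [0.5866 0.3114 0.0681] fit [array([0.5879, 0.3101]), np.float64(0.0286)]
[ 44. 385.] 2787 z98 0.0806 top mid [0.6095 0.5505 0.0821] fit [array([0.625 , 0.5488]), np.float64(0.0485)]
[245. 360.] 1459 z98 0.0704 top mid [0.4499 0.313  0.0679] fit [array([0.4522, 0.3096]), np.float64(0.029)]
rect ((575.3040771484375, -287.47357177734375), (316.6842346191406, 389.1569519042969), 42.377967834472656) 2756
0.05 1144 [ 0.5553 -0.2642  0.0625]
0.07 111 [ 0.538  -0.1645  0.084 ]
0.1 140 [ 0.5134 -0.162   0.1184]
ball 107 [ 0.50432525 -0.1725517   0.10780534] [ 0.52473975 -0.15397822  0.12757287] [192.80373832 403.05607477]
```

View pics/crop_scene.png

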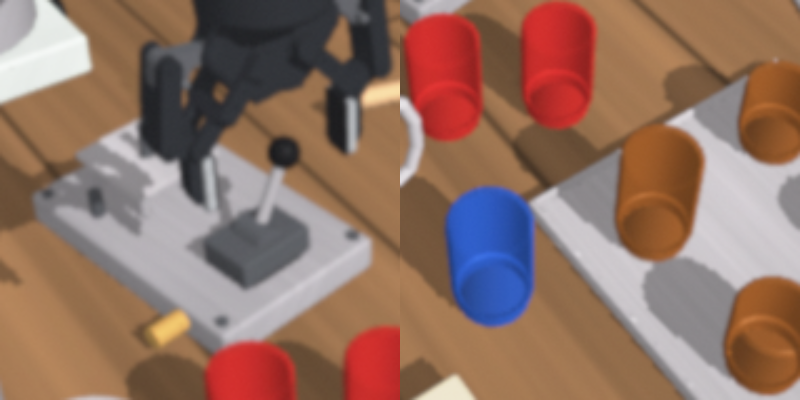

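Tall jar: about (0.583, 0.185), top z 0.10. Station yaw is about 11.2°, with the lever hinge at about (0.552, -0.161) and the nozzle at about (0.578, -0.294). Next I go to the lever's -x side, at height, with the gripper shut.

```bash
python3 -m creep '[[0,[-45,-40,0],[0,0,-0.1]],[0,[-90,-80,0],[0,0,-0.196]],[0,[-135,-120,0],[0,0,-0.196]],[0,[-178,-156,0],[0,0,-0.196]],[0,[-178,-156,0],[0,0,-0.196]],[0,[-178,-156,0],[0,0,-0.196]],[0,[-178,-156,0],[0,0,-0.196]],[0,[-178,-156,0],[0,0,-0.196]]]'
python3 - <<'E'
from h import *
im,P,o,E=cap("wrist","pics/w1.png");np.savez("w1.npz",im=im,P=P);print(E.round(3))
print(o["tool_pos"],np.round(o["orientation"],3).tolist())
# other jars
f=np.load("side.npz");im2,P2=f["im"],f["P"];h=cv2.cvtColor(im2,cv2.COLOR_RGB2HSV)
for nm,lo,hi in(("blue",105,130),("red",-1,4)):
    m=((h[...,0]>lo)&(h[...,0]<hi)&(h[...,1]>150)&(P2[...,2]>.005)).astype(np.uint8)
    n,l,s,c=cv2.connectedComponentsWithStats(m)
    for i in range(1,n):
        if s[i,4]>200: p=P2[l==i];print(nm,c[i].round(),p.min(0).round(3),p.max(0).round(3))
dk=(im.max(2)<50)&(P[...,2]>.098)&(P[...,2]<.135)
n,l,s,c=cv2.connectedComponentsWithStats(dk.astype(np.uint8))
for i in range(1,n):
    if s[i,4]>50: p=P[l==i];print("dark",c[i].round(),s[i,4],p.min(0).round(4),p.max(0).round(4))
E
```

```text
time: 0.9
tool_pos: [0.4695, -0.1772, 0.3038]
orientation: [[-0.196, 0.981, -0.0], [0.981, 0.196, 0.0], [0.0, 0.0, -1.0]]
force: [0.2, 0.7, 0.8]
opening: 0.0002
finger_force: 0.0
[[ 0.98   0.188  0.06   0.454]
 [ 0.197 -0.935 -0.293 -0.103]
 [ 0.001  0.299 -0.954  0.374]
 [ 0.     0.     0.     1.   ]]
[ 0.46952871 -0.17721989  0.30377375] [[-0.196, 0.981, -0.0], [0.981, 0.196, 0.0], [0.0, 0.0, -1.0]]
blue [215. 251.] [0.678 0.134 0.005] [0.74  0.189 0.098]
red [307. 242.] [ 0.537 -0.032  0.005] [0.678 0.069 0.098]
dark [397. 234.] 1077 [ 0.5047 -0.1804  0.1121] [ 0.5297 -0.1567  0.1282]
```

View pics/w1.png

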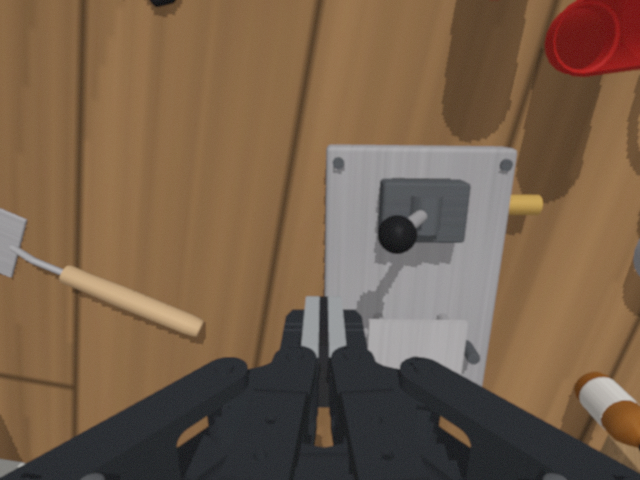

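The wrist view shows the black ball at (397,234), in line with the shut fingers' travel. I go down and then push along tool +y.

```bash
python3 -m creep '[[0,[0,0,40],[0,0,0]],[0,[0,0,85],[0,0,0]],[0,[0,0,133],[0,0,0]],[0,[0,0,133],[0,0,0]],[0,[0,0,133],[0,0,0]]]'; python3 -m creep '[[0,[0,10,0],[0,0,0]],[0,[0,20,0],[0,0,0]],[0,[0,30,0],[0,0,0]],[0,[0,40,0],[0,0,0]],[0,[0,50,0],[0,0,0]],[0,[0,58,0],[0,0,0]],[0,[0,66,0],[0,0,0]],[0,[0,74,0],[0,0,0]],[0,[0,80,0],[0,0,0]],[0,[0,82,0],[0,0,0]],[0,[0,82,0],[0,0,0]]]'
python3 - <<'E'
from h import *
for n,box in(("scene",(140,245,195,345)),("side",(165,260,335,465))):
    im,P,o,E=cap(n,f"pics/lev_{n}.png")
    b=np.zeros(P.shape[:2],bool);b[box[0]:box[1],box[2]:box[3]]=1
    dk=b&(im.max(2)<50)&(P[...,2]>.098)&(P[...,2]<.13); q=P[dk]
    print(n,len(q),q.min(0).round(3),q.max(0).round(3))
E
cat > /dev/null
```

```text
time: 1.45
tool_pos: [0.4694, -0.1774, 0.1714]
orientation: [[-0.196, 0.981, -0.001], [0.981, 0.196, 0.0], [0.001, -0.001, -1.0]]
force: [0.3, -0.3, 1.0]
opening: 0.0002
finger_force: 0.0
time: 2.55
tool_pos: [0.5496, -0.162, 0.1708]
orientation: [[-0.195, 0.981, -0.0], [0.981, 0.195, 0.0], [0.0, -0.0, -1.0]]
force: [0.3, -0.2, 0.4]
opening: -0.0001
finger_force: 0.0
scene 112 [ 0.562 -0.164  0.112] [ 0.59  -0.145  0.13 ]
side 144 [ 0.534 -0.172  0.108] [ 0.581 -0.142  0.13 ]
```

View pics/lev_side.png

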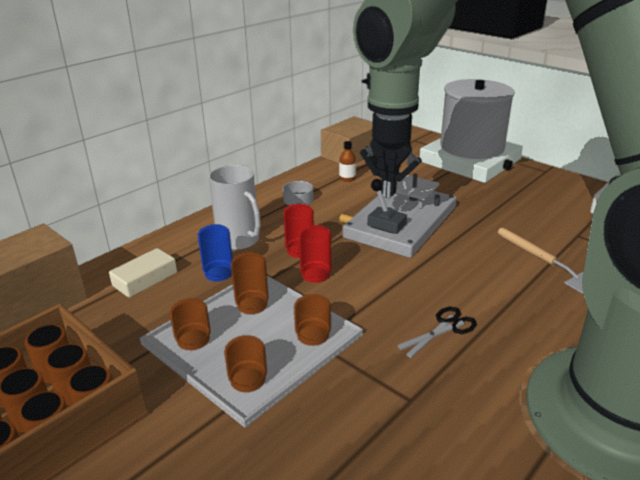

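The side view shows the ball (377,184) carried across, though not surely at the stop yet. I push on until the force rises.

```bash
python3 -m creep '[[0,[0,3,0],[0,0,0]],[0,[0,6,0],[0,0,0]],[0,[0,6,0],[0,0,0]]]' | grep -E "pos|force"; python3 -m creep '[[0,[0,3,0],[0,0,0]],[0,[0,5,0],[0,0,0]],[0,[0,5,0],[0,0,0]]]'| grep -E "pos|force"
```

```text
tool_pos: [0.5557, -0.1608, 0.1709]
force: [0.3, 0.1, 0.3]
finger_force: 0.0
tool_pos: [0.5582, -0.1605, 0.1705]
force: [-16.6, -1.0, 9.7]
finger_force: 8.3
```

The lever is at its stop: 90 mm of travel, as predicted, with a 17 N reaction. I back off, rise, check the lever, and go toward the tall jar for a close look.

```bash
python3 -m creep '[[0,[0,-20,0],[0,0,0]],[0,[0,-20,-45],[0,0,0]],[0,[0,-20,-90],[0,0,0]],[1,[0,-20,-133],[0,0,0]],[1,[45,-10,-133],[0,0,0]],[1,[92,10,-133],[0,0,0]],[1,[137,30,-133],[0,0,0]],[1,[180,50,-133],[0,0,0]],[1,[220,75,-133],[0,0,0]],[1,[254,92,-133],[0,0,0]],[1,[254,92,-133],[0,0,0]],[1,[254,92,-133],[0,0,0]]]'
python3 - <<'E'
from h import *
im,P,o,E=cap("wrist","pics/w2.png");np.savez("w2.npz",im=im,P=P)
h=cv2.cvtColor(im,cv2.COLOR_RGB2HSV)
m=((h[...,0]>5)&(h[...,0]<18)&(h[...,1]>190)&(P[...,2]>.06)).astype(np.uint8)
n,l,s,c=cv2.connectedComponentsWithStats(m)
for i in range(1,n):
    if s[i,4]>300:
        p=P[l==i];z=np.nanpercentile(p[:,2],90);t=(l==i)&(P[...,2]>z-.004)
        (cx,cy),r=cv2.minEnclosingCircle((P[t][:,:2]*1000).astype(np.float32));print(c[i].round(),z.round(4),cx,cy,r)
for n,box in(("scene",(140,245,195,345)),("side",(165,260,335,465))):
    im,P,o,E=cap(n,f"pics/lev2_{n}.png")
    b=np.zeros(P.shape[:2],bool);b[box[0]:box[1],box[2]:box[3]]=1
    dk=b&(im.max(2)<50)&(P[...,2]>.098)&(P[...,2]<.13); q=P[dk]
    print(n,len(q),q.min(0).round(3),q.max(0).round(3))
    for lo,hi in((.062,.068),(.075,.1)):
        q=P[b&(P[...,2]>lo)&(P[...,2]<hi)&(P[...,1]<-.2)];q=q[:,:2]; print(lo,len(q),cv2.minAreaRect((q*1000).astype(np.float32)) if len(q) else 0, np.median(q,0) if len(q) else 0)
E
```

```text
time: 4.45
tool_pos: [0.601, 0.108, 0.3037]
orientation: [[-0.196, 0.981, -0.0], [0.981, 0.196, -0.0], [-0.0, -0.0, -1.0]]
force: [-0.6, -0.8, -1.0]
opening: 0.0856
finger_force: 0.0
[124.  90.] 0.0703 451.7272033691406 170.02456665039062 27.44870376586914
[322. 112.] 0.1004 585.164306640625 183.05484008789062 25.9284610748291
scene 94 [ 0.579 -0.158  0.112] [ 0.597 -0.142  0.129]
0.062 964 ((577.7547607421875, -295.6485595703125), (87.86520385742188, 88.88323211669922), 10.129861831665039) [ 0.58154334 -0.28995063]
0.075 46 ((578.1882934570312, -293.76409912109375), (9.785354614257812, 9.20142650604248), 8.0154390335083) [ 0.57901586 -0.29277388]
side 106 [ 0.569 -0.161  0.105] [ 0.59  -0.141  0.127]
0.062 613 ((574.9478149414062, -295.2525329589844), (87.60797119140625, 91.05963134765625), 12.421422958374023) [ 0.57075304 -0.29043246]
0.075 33 ((573.8499755859375, -292.1518859863281), (8.956598281860352, 13.346341133117676), 33.74124526977539) [ 0.57374697 -0.2930665 ]
```

View pics/w2.png

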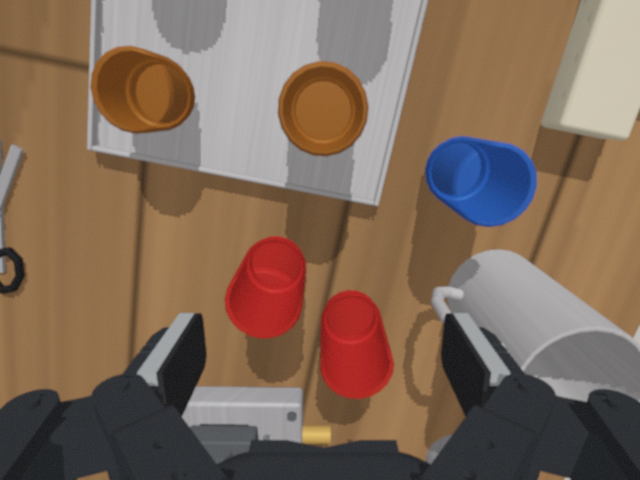

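The tall amber jar is at (322,112) in the wrist view, at world (0.585, 0.183) with its top at z 0.100. The red jars are at (268,285) and (355,345), the blue at (480,180), and a short amber at (143,90). The lever is at its far stop. I go over the tall jar, down, and grip it.

```bash
python3 -m creep '[[1,[40,0,0],[0,0,0]],[1,[77,-1,0],[0,0,0]],[1,[77,-1,0],[0,0,0]],[1,[77,-1,45],[0,0,0]],[1,[77,-1,90],[0,0,0]],[1,[77,-1,130],[0,0,0]],[1,[77,-1,160],[0,0,0]],[1,[77,-1,185],[0,0,0]],[1,[77,-1,185],[0,0,0]],[1,[77,-1,185],[0,0,0]]]'; python3 -m creep '[[0,[0,0,0],[0,0,0]],[0,[0,0,0],[0,0,0]],[0,[0,0,0],[0,0,0]],[0,[0,0,0],[0,0,0]],[0,[0,0,0],[0,0,0]],[0,[0,0,0],[0,0,0]],[0,[0,0,0],[0,0,0]],[0,[0,0,0],[0,0,0]]]' 40
```

```text
time: 5.6
tool_pos: [0.5854, 0.1817, 0.1196]
orientation: [[-0.194, 0.981, 0.0], [0.981, 0.194, -0.0], [-0.0, 0.0, -1.0]]
force: [-0.2, 0.8, 1.1]
opening: 0.085
finger_force: 0.0
time: 6.4
tool_pos: [0.5857, 0.1824, 0.1208]
orientation: [[-0.194, 0.981, 0.002], [0.981, 0.194, 0.001], [0.0, 0.002, -1.0]]
force: [-3.9, -1.0, 14.0]
opening: 0.0594
finger_force: 39.6
```

Gripped at 59.4 mm opening with 40 N. I lift and carry.

```bash
python3 -m creep '[[0,[0,0,-20],[0,0,0]],[0,[0,0,-50],[0,0,0]],[0,[0,0,-90],[0,0,0]],[0,[0,0,-130],[0,0,0]],[0,[0,0,-165],[0,0,0]],[0,[0,0,-182],[0,0,0]],[0,[0,0,-182],[0,0,0]],[0,[0,0,-182],[0,0,0]]]'; python3 -m creep '[[0,[-25,-5,0],[0,0,0]],[0,[-65,-14,0],[0,0,0]],[0,[-112,-24,0],[0,0,0]],[0,[-160,-35,0],[0,0,0]],[0,[-208,-45,0],[0,0,0]],[0,[-256,-56,0],[0,0,0]],[0,[-304,-66,0],[0,0,0]],[0,[-352,-77,0],[0,0,0]],[0,[-400,-87,0],[0,0,0]],[0,[-440,-96,0],[0,0,0]],[0,[-465,-101,0],[0,0,0]],[0,[-465,-101,0],[0,0,0]]]'; python3 -m creep '[[0,[0,0,0],[0,0,0]],[0,[0,0,0],[0,0,0]],[0,[0,0,0],[0,0,0]],[0,[0,0,0],[0,0,0]]]'
python3 - <<'E'
from h import *
def circ(p):
    A=np.c_[2*p,np.ones(len(p))];s=np.linalg.lstsq(A,(p**2).sum(1),rcond=None)[0];return s[:2].round(4),np.sqrt(s[2]+s[:2]@s[:2]).round(4)
for n in("scene","side"):
    im,P,o,E=cap(n,f"pics/hold_{n}.png");h=cv2.cvtColor(im,cv2.COLOR_RGB2HSV)
    m=(h[...,0]>5)&(h[...,0]<18)&(h[...,1]>190)&(np.hypot(P[...,0]-o["tool_pos"][0],P[...,1]-o["tool_pos"][1])<.05)&(P[...,2]>.14)
    p=P[m];print(n,len(p),p.min(0).round(4),p.max(0).round(4))
    for lo,hi in((.196,.215),(.215,.235),(.235,.26)):
        q=p[(p[:,2]>lo)&(p[:,2]<hi)]; print(lo,len(q),circ(q[:,:2]) if len(q)>20 else 0)
    v=np.argwhere(m).mean(0).astype(int);print(v)
    c=im[max(v[0]-75,0):v[0]+125,v[1]-100:v[1]+100]; cv2.imwrite(f"pics/holdc_{n}.png",cv2.resize(c,(400,400))[:,:,::-1])
a=[cv2.imread(f"pics/holdc_{n}.png") for n in("scene","side")];cv2.imwrite("pics/hold.png",np.hstack(a))
E
```

```text
time: 7.2
tool_pos: [0.5847, 0.1823, 0.3008]
orientation: [[-0.195, 0.981, 0.0], [0.981, 0.195, 0.0], [-0.0, 0.0, -1.0]]
force: [-0.4, 0.4, -1.2]
opening: 0.0593
finger_force: 43.7
time: 8.4
tool_pos: [0.5748, -0.2975, 0.299]
orientation: [[-0.19, 0.982, -0.003], [0.982, 0.19, -0.001], [-0.0, -0.003, -1.0]]
force: [-0.6, 0.3, -2.0]
opening: 0.0588
finger_force: 43.7
time: 8.8
tool_pos: [0.5767, -0.2924, 0.3009]
orientation: [[-0.196, 0.981, -0.0], [0.981, 0.196, 0.0], [0.0, -0.0, -1.0]]
force: [-0.3, 0.1, -1.8]
opening: 0.0589
finger_force: 43.7
scene 67 [ 0.5572 -0.297   0.2046] [ 0.6074 -0.2594  0.2809]
0.196 2 0
0.215 16 0
0.235 29 (array([ 0.5796, -0.285 ]), np.float64(0.0251))
[ 85 238]
side 1157 [ 0.5448 -0.3137  0.1855] [ 0.5968 -0.2574  0.2814]
0.196 204 (array([ 0.5749, -0.2888]), np.float64(0.0267))
0.215 231 (array([ 0.5743, -0.288 ]), np.float64(0.0264))
0.235 284 (array([ 0.5741, -0.2868]), np.float64(0.0253))
[113 417]
```

View pics/hold.png

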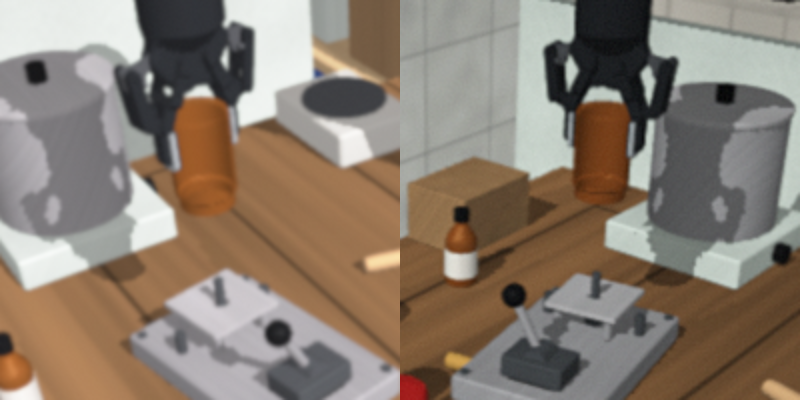

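The jar hangs upright, and its underside is at z 0.185. It is about 3 mm off the nozzle's axis in y, so I correct that and descend to just above the plate. The lever leans over to the far side.

```bash
python3 -m creep '[[0,[-3,0,0],[0,0,0]],[0,[-3,0,30],[0,0,0]],[0,[-3,0,60],[0,0,0]],[0,[-3,0,85],[0,0,0]],[0,[-3,0,100],[0,0,0]],[0,[-3,0,110],[0,0,0]],[0,[-3,0,115],[0,0,0]],[0,[-3,0,115],[0,0,0]],[0,[-3,0,115],[0,0,0]],[0,[-3,0,115],[0,0,0]]]'; for i in 1; do python3 -m creep '[[0,[0,0,2],[0,0,0]],[0,[0,0,4],[0,0,0]],[0,[0,0,4],[0,0,0]],[0,[0,0,4],[0,0,0]]]' | grep -E "pos|^force"; python3 -m creep '[[0,[0,0,1],[0,0,0]],[0,[0,0,2],[0,0,0]],[0,[0,0,2],[0,0,0]],[0,[0,0,2],[0,0,0]]]' | grep -E "pos|^force"; python3 -m creep '[[0,[0,0,1],[0,0,0]],[0,[0,0,2],[0,0,0]],[0,[0,0,2],[0,0,0]],[0,[0,0,2],[0,0,0]]]' | grep -E "pos|^force"; done
```

```text
time: 9.9
tool_pos: [0.5774, -0.2964, 0.1868]
orientation: [[-0.195, 0.981, 0.001], [0.981, 0.195, -0.001], [-0.001, 0.001, -1.0]]
force: [-0.6, -0.0, -1.6]
opening: 0.0589
finger_force: 43.7
tool_pos: [0.577, -0.2962, 0.1818]
force: [0.1, 0.9, -1.7]
tool_pos: [0.5771, -0.2963, 0.18]
force: [-1.1, 0.0, 1.3]
tool_pos: [0.5771, -0.2963, 0.1779]
force: [0.0, -0.7, 1.8]
```

Contact came at TCP z of about 0.180, as computed. I press on to 0.170.

```bash
python3 -m creep '[[0,[0,0,2],[0,0,0]],[0,[0,0,4],[0,0,0]],[0,[0,0,6],[0,0,0]],[0,[0,0,7],[0,0,0]],[0,[0,0,8],[0,0,0]],[0,[0,0,8],[0,0,0]],[0,[0,0,8],[0,0,0]],[0,[0,0,8],[0,0,0]]]'
python3 - <<'E'
from h import *
ims=[]
for n in("scene","side"):
    im,P,o,E=cap(n)
    x,y=P[...,0]-.5775,P[...,1]+.2937; a=np.deg2rad(11.24); sx=x*np.cos(a)+y*np.sin(a); sy=-x*np.sin(a)+y*np.cos(a)
    pl=(abs(sx)<38)&(abs(sx)<.038)&(abs(sy)<.038)&(np.hypot(sx,sy)>.033)&(P[...,2]>.04)&(P[...,2]<.07)
    po=(abs(abs(sx)-.056)<.005)&(abs(sy)<.005)&(P[...,2]>.045)&(P[...,2]<.06)
    am=cv2.cvtColor(im,cv2.COLOR_RGB2HSV);j=(am[...,0]>5)&(am[...,0]<18)&(am[...,1]>190)&(np.hypot(x,y)<.05)&(P[...,2]>.04)
    print(n,"plate z",pl.sum(),np.percentile(P[pl][:,2],[10,50,90]).round(4) if pl.any() else 0,"post",po.sum(),np.percentile(P[po][:,2],[50,90]).round(4) if po.any() else 0,"jar",P[j].min(0).round(4),P[j].max(0).round(4))
    v=np.argwhere(j).mean(0).astype(int);ims.append(cv2.resize(im[v[0]-60:v[0]+60,v[1]-60:v[1]+60],(400,400),interpolation=cv2.INTER_CUBIC))
cv2.imwrite("pics/press.png",np.hstack(ims)[:,:,::-1])
E
```

```text
time: 11.9
tool_pos: [0.5771, -0.2962, 0.17]
orientation: [[-0.195, 0.981, 0.0], [0.981, 0.195, -0.0], [-0.0, 0.0, -1.0]]
force: [0.3, 0.7, 4.8]
opening: 0.059
finger_force: 43.9
scene plate z 250 [0.052  0.0538 0.0551] post 49 [0.0518 0.0553] jar [ 0.5621 -0.2839  0.0887] [ 0.6082 -0.2636  0.1513]
side plate z 184 [0.0501 0.0531 0.0548] post 23 [0.0524 0.0549] jar [ 0.5446 -0.3167  0.0551] [ 0.6022 -0.2609  0.1513]
```

View pics/press.png

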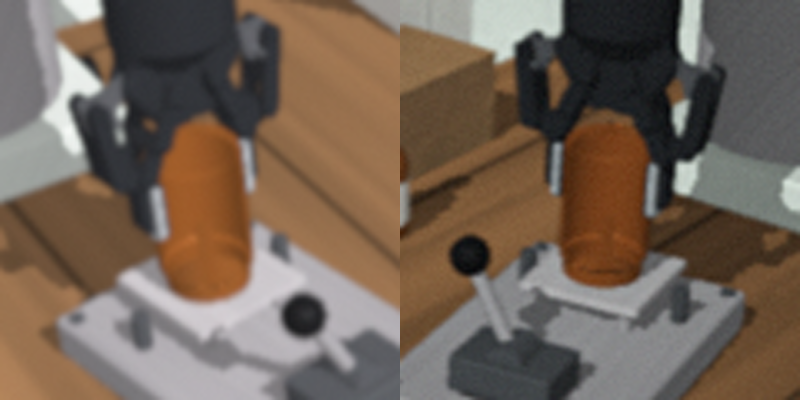

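The jar stands upright in the middle of the plate. The plate's top is at z of about 0.0535, level with the post tops, and the 6.5 N push agrees with about 10 mm of travel. Now I hold.

```bash
for i in 1 2 3; do python3 -m creep '[[0,[0,0,0],[0,0,0]],[0,[0,0,0],[0,0,0]],[0,[0,0,0],[0,0,0]],[0,[0,0,0],[0,0,0]],[0,[0,0,0],[0,0,0]],[0,[0,0,0],[0,0,0]],[0,[0,0,0],[0,0,0]],[0,[0,0,0],[0,0,0]],[0,[0,0,0],[0,0,0]],[0,[0,0,0],[0,0,0]],[0,[0,0,0],[0,0,0]],[0,[0,0,0],[0,0,0]]]' | grep -E "time|pos|force"; done; python3 -c "
from bench import manip
print(manip.sign_off())"
```

```text
time: 13.2
tool_pos: [0.5771, -0.2963, 0.1699]
force: [0.3, -1.0, 4.7]
finger_force: 43.9
time: 14.4
tool_pos: [0.5771, -0.2962, 0.1699]
force: [1.5, -1.3, 3.9]
finger_force: 43.9
time: 15.6
tool_pos: [0.5771, -0.2963, 0.1699]
force: [0.8, -0.7, 3.8]
finger_force: 43.9
the job is handed in; nothing more can be done
None
```

I swung the lever fully over, set the tall jar mouth down over the nozzle, and pressed the plate about 10 mm down, level with the posts. I held it there, still gripped, for over 3.5 s and handed the job in at 15.6 s; the sign-off gave no verdict.

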